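# Fit the return spring of a painting boom

## Task

Fit the return spring to the brush boom. Take the spring out of its wooden cradle, drop the hook pin of its blue end into the hole of the blue bracket and let go; then take it again by its orange end, stretch it and slip its ring down over the red-headed post on the boom's tail, under the head, and let go, so that the spring draws the boom back against its stop with the hook still in its hole. Leave the paint bottles, the tape roll and the loose brush where they are.

Things in the scene. Friction and masses are not known exactly. Their poses are not given: they have to be found in the camera images.
- hook_block (a point): Centre of the blue grip block at the spring's hook end: 16 mm wide across the spring (x; grip here), 24 mm along it (y), 48 mm tall. y points from the hook to the ring, z up. The spring weighs about 130 g; its coil is 20 mm thick, its axis 14 mm below this point. Under the block stands the hook, a straight round-ended pin, 8 mm thick, projecting 22 mm below the block's underside.
- hook_tip (a point): Lowest point of the hook pin, straight below the hook_block centre, by 46 mm.
- ring_block (a point): Centre of the orange grip block at the spring's ring end: 16 mm wide across the spring, 22 mm along it, 48 mm tall; 107 mm from the blue block's centre when slack, at the same height. It moves only straight in and out along the spring's own line (no bending or twisting), pulled in by the spring.
- cradle: Fixed wooden cradle in which the spring starts, level, pin hanging free. Its two upright cheeks (top 92 mm above the table, 26 mm long) stand 2.5 mm beside the orange block, too close for fingers: lift the spring straight up by its blue end or coil, at least 80 mm to clear it. Origin on the table under the hook pin; y points along the spring to the ring.
- ring (a point): Centre of the flat wire ring, 24 mm inside and 36 mm outside diameter, 6 mm thick, axis upright. It is fixed to the orange block, 26.5 mm beyond its centre and 14 mm below it.
- stretch (a joint): How far the spring is stretched, in m: 0 slack, 0.07 at most. Pull is 2 N when slack plus 150 N/m.
- hole_mouth (a point): Centre of the mouth of the upright blind hole, 14 mm wide, 28 mm deep, in the flat top (46 mm square, 50 mm above the table) of the blue bracket. Its y points along the spring's line to the post as it is with the boom at its stop. The hole lets the hooked spring tilt about 0.2 rad, ring end up; lifted too far without tilting, the 22 mm pin leaves the hole.
- stand: Fixed grey base of the boom, with the blue bracket and a blue rest of the bracket's height, centred 78 mm from the hole towards the post. When hooked, the blue block's underside lies on the bracket and the coil on the rest, so the spring stays level when let go. Origin on the table; axes as the hole's.
- post (a point): Point on the axis of the post on the boom's tail, half-way up the neck where the ring belongs, 60.5 mm above the table. The neck is 9 mm thick and 9 mm high, between a 26 mm wide collar and a red head 14.4 mm wide, whose top is 12 mm above this point: the ring must go over the head, then down round the neck. At the boom's stop the post is 158 mm from the hole.
- boom (a joint): Angle of the boom about its upright pivot, in rad: 0 at its stop; it grows, up to 0.45, as the post swings away from the hole. The post is 80 mm from the pivot. It turns with light friction (0.1 N m) and stays where it is left; the fitted spring pulls it to 0.
- paint_yellow: Upright yellow paint bottle, 64 mm wide and 190 mm tall; origin under its centre. Leave it alone.
- paint_orange: Upright orange paint bottle, 64 mm wide and 170 mm tall; origin under its centre. Leave it alone.
- tape_roll: Roll of paper tape lying flat, 90 mm wide, 25 mm tall; origin under its centre. Leave it alone.
- flat_brush: Loose flat brush, 200 mm long, lying on the table; origin under its middle. Leave it alone.

How it is judged:
On the way:
1. the hook pin hangs in the bracket's hole and the spring has been let go, its ring not yet on the post (horizontal distance between hook_block and hole_mouth below 0.018 m and horizontal distance between hook_tip and hole_mouth below 0.008 m and z of hook_tip in the frame of hole_mouth below -0.012 m and contact force between the fingers and spring below 0.1 N and horizontal distance between ring and post above 0.014 m), for 0.2 s.
At the end, for the whole second after the job is handed in: Hook pin at least 12 mm deep in the hole (tip within 8, block within 18 mm of its axis); ring round the post under its head (centre within 11.5 mm sideways, 6 mm above to 8 mm below the neck's middle); spring stretched over 8 mm; boom within 0.05 rad of its stop; all at rest (horizontal distance between hook_block and hole_mouth below 0.018 m and horizontal distance between hook_tip and hole_mouth below 0.008 m and z of hook_tip in the frame of hole_mouth below -0.012 m and horizontal distance between ring and post below 0.0115 m and z of ring in the frame of post between -0.008 and 0.006 m and value of joint boom below 0.05 rad and value of joint stretch above 0.008 m and linear speed of spring below 0.02 m/s and velocity of joint boom below 0.05 rad/s); the robot touches nothing.
It fails at once if the yellow paint bottle is moved more than 30 mm (distance of paint_yellow from where it was at the start of the episode above 0.03 m).
It fails at once if the orange paint bottle is moved more than 30 mm (distance of paint_orange from where it was at the start of the episode above 0.03 m).
It fails at once if the tape roll is moved more than 30 mm (distance of tape_roll from where it was at the start of the episode above 0.03 m).
It fails at once if the loose flat brush is moved more than 30 mm (distance of flat_brush from where it was at the start of the episode above 0.03 m).
It also fails if it takes over 50 s, if anything falls off the work surface, if the arm or the gripper's body presses on something with over 40 N, if the wrist force passes 120 N, or if a joint passes its speed limit or range.

## Robot

A 6-joint arm with a two-finger parallel gripper is mounted at the origin on the work surface. World frame = base frame: x ahead of the robot, y to its left, z up, the work surface at z = 0. Lengths are in m, angles in rad, forces in N, time in s.
With the tool pointing down it reaches from about 0.375 to 0.9 m from the base axis. Payload 3.1 kg.
Tool frame: the origin (TCP) lies between the finger pads; the fingertips stand 17 mm ahead of it and the grasp point (between the pads) lies 2 mm behind it; z points along the fingers, y is the line along which they close (so a half turn about z gives the same grasp; the last joint's range is limited). The gripper opens to 85 mm and grips with 20 to 120 N. Pads are 22 mm wide; open, the fingers measure 114 mm over their backs; the gripper's body (76 mm by 85 mm) begins 54 mm behind the grasp point. The pads swing forward as they close: fully open they stand 13 mm farther back than shut.
Start: joints at [1.046, 0.527, 1.433, -0, 1.181, -0.178], TCP at [0.212, 0.588, 0.248] pointing down, gripper open.
Joint ranges: [-3.08, 3.08], [-0.75, 2.2], [0.22, 2.44], [-1.43, 4.57], [0, 2.65], [-2.85, 2.85]. Speed limits (rad/s): [2.79, 2.79, 3.14, 3.14, 3.14, 3.14].

## Interface

Orientations are given as a unit quaternion [x, y, z, w].
In Python, from station import sense, vision, order gives the robot as it stands.
- The arm moves only by the shell command python3 -m crank 'ROWS' [OPENING] [FORCE]. ROWS is JSON, a list of rows, each an object with "dp": the shift along the world's x, y, z in units of 30 mm (1.0 is 30 mm), a list of three; "angular": the turn, a rotation vector about the world's x, y, z in degrees, a list of three. In form: [{"dp": [dx, dy, dz], "angular": [ax, ay, az]}, ...]. A call has 1 to 20 rows; each row shifts and turns the commanded pose from where the row before left it; what a row does not reach is not made up. A row lasts 1/10 s, in which the tool goes at most 50 mm and 8.59 degrees, less where a joint would pass 70% of its speed; a pose out of reach is approached as far as the arm can. A call is refused whole if a number of a shift passes 1 or a number of a turn 8.59, either way. A call with a gripper value outside its range is refused whole. OPENING is the closure, from 0 (fully open) to 1 (shut), set as the call begins (- or left out, the last holds). The fingers move at their own pace and stop on an object; FORCE is the grip in N (left out, the last holds). Time passes only in rows, so rows that do not move let the fingers close. It gives the time, the measured TCP pose, the force, the opening and the grip force at its end, in the units of the state.
- sense(): the state, without advancing time (a new reading comes with each control period).
- vision.snapshot(name): name is "scene" or "top" or "wrist"; returns a dict with "image" (420x560x3 uint8, blue, green, red), "range_z" (420x560 float32, m along the optical axis (not along the pixel's ray), 0 where there is no reading), "mtx" (3x3 intrinsics, pixels), "pose" (4x4, takes a point from camera to world coordinates); the wrist camera has in their place "mount" (4x4, takes a point from camera to tool coordinates, whose origin is the TCP and whose axes are the flange's). Camera axes: x right, y down, z forward; pixel columns grow to the right and rows downward; lengths in m; the calibration is good to about 2 mm. A picture is of the moment at which its call begins: read the wrist's pose just before it.
- order.sign_off(): hands the job in; it is judged then, once.
The state is a dict: "t": time; "q": joint angles; "qd": joint speeds; "tau": joint torques, N m; "tcp_pos": TCP position; "tool_rot": TCP orientation; "force": force on the tool from outside, world axes, zero at the start; "ft_torque": the same for the moment, N m; "finger_gap": opening from 0.0 (shut) to 1.0 (fully open); "gripper_force": force on a finger pad.
Only numpy, scipy, OpenCV 4.12 (cv2) and the standard library are available. Lean on these libraries where they do the work, as an engineer would, in place of code of your own. Each camera call takes 0.05 s, during which the arm holds its last target. There are 200 camera calls.

## Working session

There is one attempt and no reset: what is moved stays moved. The work goes in short steps, Python scripts to look and compute and a shell command to move; the robot and the scene stay as the last step left them, time stands still between calls to the robot, and variables do not carry over. Pictures are saved under pics/ and viewed, at most 12 in all, crops included, and the job is handed in when it is done.

```bash
mkdir -p pics
cat > h.py <<'E'
import numpy as np, cv2, pickle
from station import sense, vision, order
from scipy.spatial.transform import Rotation as R
def snap(n, f):
    s=sense(); d=vision.snapshot(n)
    if n=='wrist':
        T=np.eye(4); T[:3,:3]=R.from_quat(s['tool_rot']).as_matrix(); T[:3,3]=s['tcp_pos']; d['pose']=T@d['mount']
    pickle.dump(d,open(f'{f}.pkl','wb')); cv2.imwrite(f'pics/{f}.png',d['image']); return d
def load(f): return pickle.load(open(f'{f}.pkl','rb'))
def cloud(d):
    z=d['range_z']; v,u=np.indices(z.shape); K=d['mtx']
    p=np.stack([(u-K[0,2])*z/K[0,0],(v-K[1,2])*z/K[1,1],z],-1)
    return p@d['pose'][:3,:3].T+d['pose'][:3,3]
def onz(d,u,v,h):
    "pixel ray cut with plane z=h"
    r=d['pose'][:3,:3]@np.linalg.solve(d['mtx'],[u,v,1]); o=d['pose'][:3,3]; return o+r*(h-o[2])/r[2]
E
python3 - <<'E'
from h import *
d=snap('top','top0'); snap('scene','scene0'); s=sense(); print(s['t'],s['force'],s['tool_rot'],d['pose'])
cv2.imwrite('pics/top0b.png',cv2.resize(d['image'],(800,600)))
E
```

```text
0.1 [-0.03868189  0.7310581   0.07044796] [ 1.72545078e-01  9.85001127e-01 -9.25926266e-04 -3.45314013e-04] [[ 0.0159103  -0.99263566  0.12008878  0.37202447]
 [-0.99984516 -0.01489158  0.00937576  0.00828989]
 [-0.0075184  -0.12021936 -0.99271888  1.53199573]
 [ 0.          0.          0.          1.        ]]
```

View pics/top0b.png

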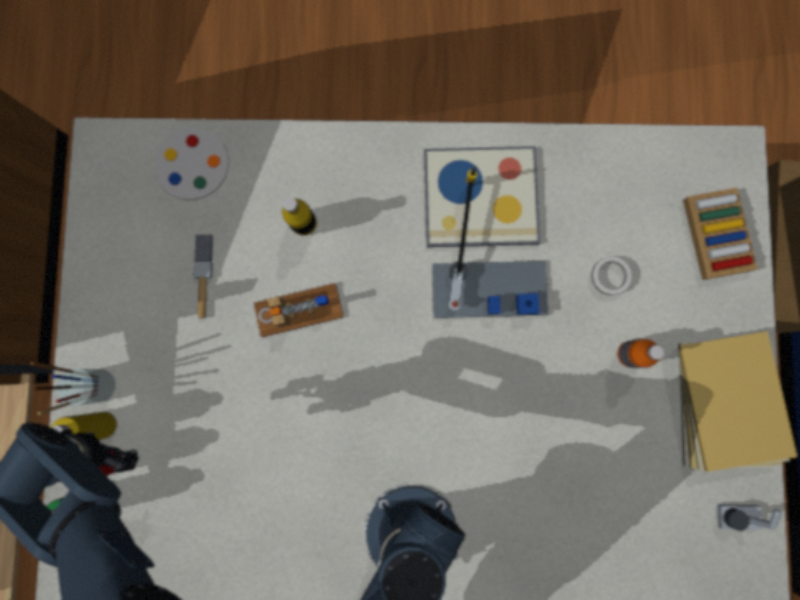

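View pics/scene0.png

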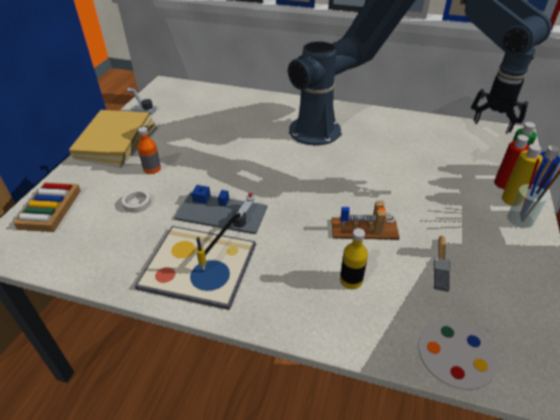

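The top view (800 px wide) shows the cradle with the blue block near (321,299) and the orange block at (272,310). The bracket hole is near (528,303), the post near (456,300), the yellow bottle at (298,216), the orange bottle at (640,353) and the tape at (612,274).

Run:
```python
from h import *
d=load('top0'); P=cloud(d)
for n,(u,v,h) in dict(blue=(321,299,.11),orange=(272,303,.11),ring=(264,315,.08),hole=(528,303,.05),rest=(494,305,.05),post=(456,302,.07),yb=(298,210,.1)).items():
    print(n,onz(d,u*.7,v*.7,h).round(4),P[int(v*.7),int(u*.7)].round(3))
im=d['image'];sp=im[180:250,165:410]
cv2.imwrite('pics/c1.png',cv2.resize(im[185:245,170:250],(800,600),interpolation=cv2.INTER_CUBIC))
hsv=cv2.cvtColor(im,cv2.COLOR_BGR2HSV)
m=(hsv[...,0]>105)&(hsv[...,0]<125)&(hsv[...,1]>150); 
for x0,x1 in((200,245),(335,358),(358,385)):
    mm=m&(np.indices(m.shape)[1]>=x0)&(np.indices(m.shape)[1]<x1)&(np.indices(m.shape)[0]>190)&(np.indices(m.shape)[0]<235)
    p=P[mm]; t=p[p[:,2]>np.percentile(p[:,2],95)-.01]; print(x0,mm.sum(),np.median(t,0).round(4),t.min(0).round(3),t.max(0).round(3))
```

```text
blue [0.5201 0.2084 0.11  ] [0.524 0.214 0.086]
orange [0.5096 0.3164 0.11  ] [0.511 0.321 0.093]
ring [0.4851 0.3398 0.08  ] [0.492 0.358 0.013]
hole [ 0.5243 -0.2588  0.05  ] [ 0.527 -0.261  0.025]
rest [ 0.5185 -0.1809  0.05  ] [ 0.52  -0.178  0.053]
post [ 0.522  -0.0923  0.07  ] [ 0.523 -0.091  0.074]
yb [0.7227 0.2683 0.1   ] [0.711 0.261 0.15 ]
200 38 [0.5207 0.2129 0.0899] [0.513 0.201 0.084] [0.53  0.223 0.093]
335 88 [ 0.5205 -0.1785  0.0508] [ 0.503 -0.192  0.045] [ 0.537 -0.168  0.059]
358 204 [ 0.5243 -0.2569  0.05  ] [ 0.501 -0.28   0.045] [ 0.545 -0.234  0.064]
```

View pics/c1.png

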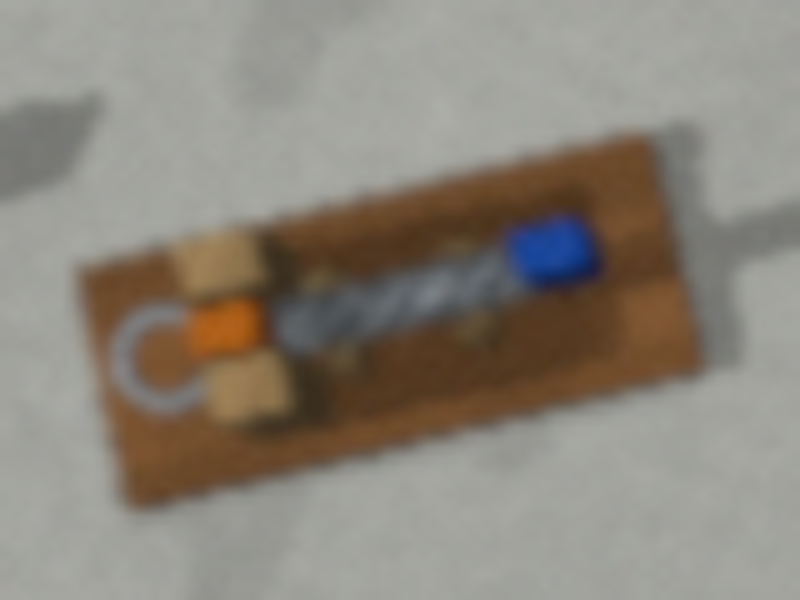

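Blue at ~(0.52,0.21), with the spring direction about (-0.23,0.97). Moving above it for a close look.

```bash
python3 -m crank '[{"dp":[0.7,-0.9,0],"angular":[0,0,-4]},{"dp":[0.7,-0.9,0],"angular":[0,0,-4]},{"dp":[0.7,-0.9,0],"angular":[0,0,-4]},{"dp":[0.7,-0.9,0],"angular":[0,0,-4]},{"dp":[0.7,-0.9,0],"angular":[0,0,-4]},{"dp":[0.7,-0.9,0],"angular":[0,0,-4]},{"dp":[0.7,-0.9,0],"angular":[0,0,-4]},{"dp":[0.7,-0.9,0],"angular":[0,0,-4]},{"dp":[0.7,-0.9,0],"angular":[0,0,-4]},{"dp":[0.7,-0.9,0],"angular":[0,0,-4]},{"dp":[0.7,-0.9,0],"angular":[0,0,-4]},{"dp":[0.7,-0.9,0],"angular":[0,0,-4]},{"dp":[0.7,-0.9,0],"angular":[0,0,-4]},{"dp":[0.7,-0.9,0],"angular":[0,0,-4]},{"dp":[0,0,0],"angular":[0,0,0]},{"dp":[0,0,0],"angular":[0,0,0]}]' 0 40
python3 - <<'E'
from h import *
d=snap('wrist','w0'); print(d['mount'].round(3)); s=sense(); print(s['tcp_pos'],R.from_quat(s['tool_rot']).as_matrix().round(3),s['q'])
cv2.imwrite('pics/w0b.png',cv2.resize(d['image'],(800,600)))
E
```

```text
t: 1.7
tcp_pos: [0.5063, 0.2092, 0.2478]
tool_rot: [0.615, 0.788, -0.0, -0.001]
force: [-0.2, 0.6, -0.3]
finger_gap: 0.998
gripper_force: 0.0
[[-0.    -0.953 -0.304  0.078]
 [ 1.     0.    -0.     0.   ]
 [ 0.    -0.304  0.953 -0.125]
 [ 0.     0.     0.     1.   ]]
[0.50567261 0.20982435 0.24786096] [[-0.244  0.97  -0.002]
 [ 0.97   0.244  0.   ]
 [ 0.001 -0.002 -1.   ]] [ 1.88908374e-01  4.24462520e-01  1.62760837e+00  5.35559300e-04
  1.09118414e+00 -5.78578499e-02]
```

View pics/w0b.png

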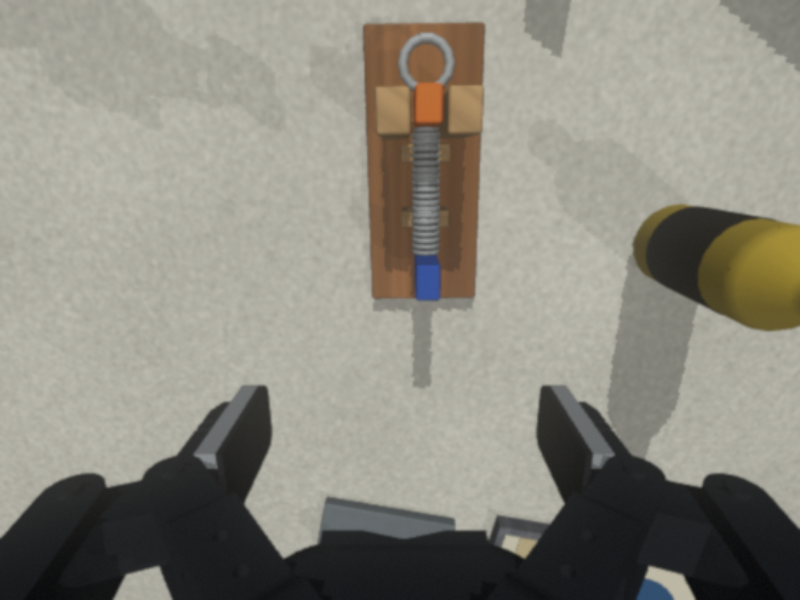

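The wrist view is well aligned with the spring. At 800 px, the blue top is around (428,282), the orange top around (429,104) and the ring around (426,61).

Run:
```python
from h import *
d=load('w0'); P=cloud(d)
for n,(u,v) in dict(blue=(428,282),orange=(429,104),coil=(426,200),table=(300,250),cheek=(394,110)).items():
    q=P[int(v*.7)-2:int(v*.7)+3,int(u*.7)-2:int(u*.7)+3].reshape(-1,3); print(n,np.median(q,0).round(4))
b=onz(d,428*.7,282*.7,.093);o=onz(d,429*.7,104*.7,.093); print(b,o,np.linalg.norm(o-b),np.degrees(np.arctan2(*(o-b)[1::-1])))
```

```text
blue [0.5209 0.2127 0.0872]
orange [0.4944 0.3151 0.0872]
coil [0.5088 0.2597 0.0581]
table [ 0.4229  0.1909 -0.0007]
cheek [0.4757 0.3061 0.0915]
[0.520856   0.21392187 0.093     ] [0.4946742 0.3139902 0.093    ] 0.10343672620384275 104.66215532602217
```

```bash
python3 -m crank '[{"dp":[0.51,0.1,0],"angular":[0,0,0.5]},{"dp":[0,0,-0.9],"angular":[0,0,0]},{"dp":[0,0,-0.9],"angular":[0,0,0]},{"dp":[0,0,-0.9],"angular":[0,0,0]},{"dp":[0,0,-0.9],"angular":[0,0,0]},{"dp":[0,0,-0.9],"angular":[0,0,0]},{"dp":[0,0,-0.9],"angular":[0,0,0]},{"dp":[0,0,-0.8],"angular":[0,0,0]},{"dp":[0,0,0],"angular":[0,0,0]},{"dp":[0,0,0],"angular":[0,0,0]}]' 0 80
python3 -m crank '[{"dp":[0,0,0],"angular":[0,0,0]},{"dp":[0,0,0],"angular":[0,0,0]},{"dp":[0,0,0],"angular":[0,0,0]},{"dp":[0,0,0],"angular":[0,0,0]},{"dp":[0,0,0],"angular":[0,0,0]},{"dp":[0,0,0],"angular":[0,0,0]},{"dp":[0,0,0],"angular":[0,0,0]},{"dp":[0,0,0],"angular":[0,0,0]}]' 1 80
```

```text
t: 2.75
tcp_pos: [0.5209, 0.2137, 0.0623]
tool_rot: [0.611, 0.792, -0.0, -0.0]
force: [0.7, 0.1, 0.0]
finger_gap: 1.003
gripper_force: 0.0
t: 3.55
tcp_pos: [0.5218, 0.2127, 0.0629]
tool_rot: [0.611, 0.791, 0.0, 0.0]
force: [-1.4, 0.3, 5.0]
finger_gap: 0.179
gripper_force: 77.8
```

```bash
python3 -m crank '[{"dp":[0,0,0.3],"angular":[0,0,0]},{"dp":[0,0,0.5],"angular":[0,0,0]},{"dp":[0,0,0.8],"angular":[0,0,0]},{"dp":[0,0,0.8],"angular":[0,0,0]},{"dp":[0,0,0.8],"angular":[0,0,0]},{"dp":[0,0,0.6],"angular":[0,0,0]},{"dp":[0,0,0.4],"angular":[0,0,0]},{"dp":[0,0,0],"angular":[0,0,0]},{"dp":[0,0,0],"angular":[0,0,0]}]'
python3 - <<'E'
from h import *
d=snap('wrist','w1'); s=sense(); print(s['tcp_pos'])
cv2.imwrite('pics/w1b.png',cv2.resize(d['image'],(800,600)))
E
```

```text
t: 4.45
tcp_pos: [0.5212, 0.2127, 0.1879]
tool_rot: [0.611, 0.791, -0.0, -0.0]
force: [0.2, -0.1, -1.2]
finger_gap: 0.179
gripper_force: 78.2
[0.52091158 0.21261127 0.18734178]
```

View pics/w1b.png

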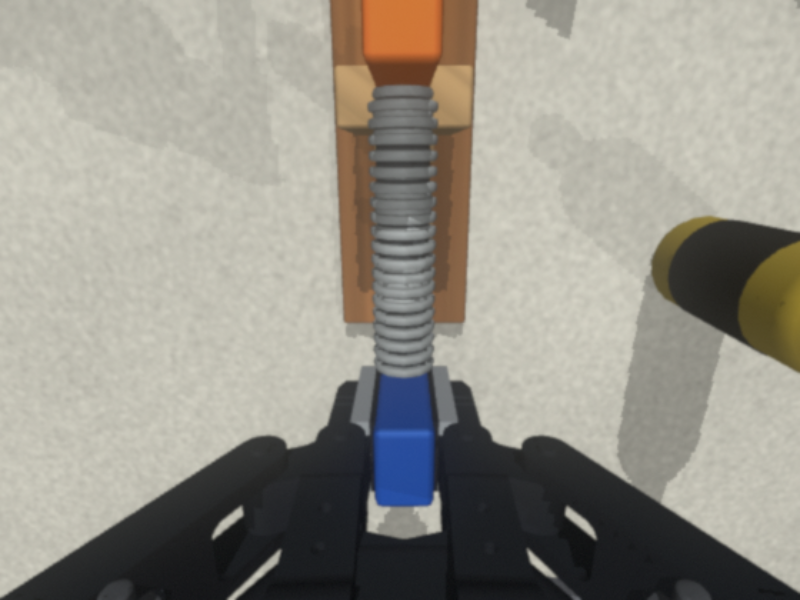

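The spring is held out of the cradle. Next I check pitch and hook offset in the tool frame, using the blue top at rows 432–504 and the orange top near (402,25).

Run:
```python
from h import *
d=load('w1'); P=cloud(d); s=sense(); M=R.from_quat(s['tool_rot']).as_matrix(); t=np.array(s['tcp_pos'])
for u,v in[(402,440),(402,468),(402,500),(402,10),(402,30),(402,50),(402,118),(402,220),(402,320),(380,468),(428,468)]:
    q=P[int(v*.7)-1:int(v*.7)+2,int(u*.7)-1:int(u*.7)+2].reshape(-1,3); print(u,v,((np.median(q,0)-t)@M).round(4))
zt=t[2]+.024
for v in(432,504): print(((onz(d,403*.7,v*.7,zt+.000)-t)@M).round(4))
```

```text
402 440 [ 0.0087 -0.0001 -0.0245]
402 468 [ 0.0009 -0.0001 -0.0249]
402 500 [-0.0098 -0.0001 -0.0248]
402 10 [ 1.041e-01  1.000e-04 -2.450e-02]
402 30 [ 0.1008  0.     -0.0245]
402 50 [ 0.0973  0.     -0.0244]
402 118 [ 0.0871 -0.0001  0.0037]
402 220 [ 0.0605 -0.0001  0.0034]
402 320 [ 0.0309 -0.0002  0.004 ]
380 468 [ 0.0006 -0.0055 -0.0247]
428 468 [ 0.0004  0.0066 -0.0247]
[ 0.0106  0.0003 -0.024 ]
[-0.0118  0.0003 -0.024 ]
```

Grip is level and centred: the tip is 45.5 mm below the TCP. I'll carry it to just beside the stand and look at the hole from there.

```bash
python3 -m crank '[{"dp":[-0.13,-0.4,0],"angular":[0,0,-0.8]},{"dp":[-0.13,-0.9,0],"angular":[0,0,-0.8]},{"dp":[-0.13,-1,0],"angular":[0,0,-0.8]},{"dp":[-0.13,-1,0],"angular":[0,0,-0.8]},{"dp":[-0.13,-1,0],"angular":[0,0,-0.8]},{"dp":[-0.13,-1,0],"angular":[0,0,-0.8]},{"dp":[-0.13,-1,0],"angular":[0,0,-0.8]},{"dp":[-0.13,-1,0],"angular":[0,0,-0.8]},{"dp":[-0.13,-1,0],"angular":[0,0,-0.8]},{"dp":[-0.13,-1,0],"angular":[0,0,-0.8]},{"dp":[-0.13,-1,0],"angular":[0,0,-0.8]},{"dp":[-0.13,-1,0],"angular":[0,0,-0.8]},{"dp":[-0.13,-1,0],"angular":[0,0,-0.8]},{"dp":[-0.13,-1,0],"angular":[0,0,-0.8]},{"dp":[-0.13,-1,0],"angular":[0,0,-0.8]},{"dp":[-0.08,-0.7,0],"angular":[0,0,-0.8]},{"dp":[0,-0.4,0],"angular":[0,0,-0.8]},{"dp":[0,0,0],"angular":[0,0,0]},{"dp":[0,0,0],"angular":[0,0,0]},{"dp":[0,0,0],"angular":[0,0,0]}]'
python3 - <<'E'
from h import *
d=snap('wrist','w2'); s=sense(); print(s['tcp_pos'])
cv2.imwrite('pics/w2b.png',cv2.resize(d['image'],(800,600)))
E
```

```text
t: 6.5
tcp_pos: [0.4604, -0.2478, 0.188]
tool_rot: [0.7, 0.714, 0.0, -0.001]
force: [0.7, -0.6, -2.1]
finger_gap: 0.173
gripper_force: 78.2
[ 0.46054545 -0.24782448  0.18810668]
```

View pics/w2b.png

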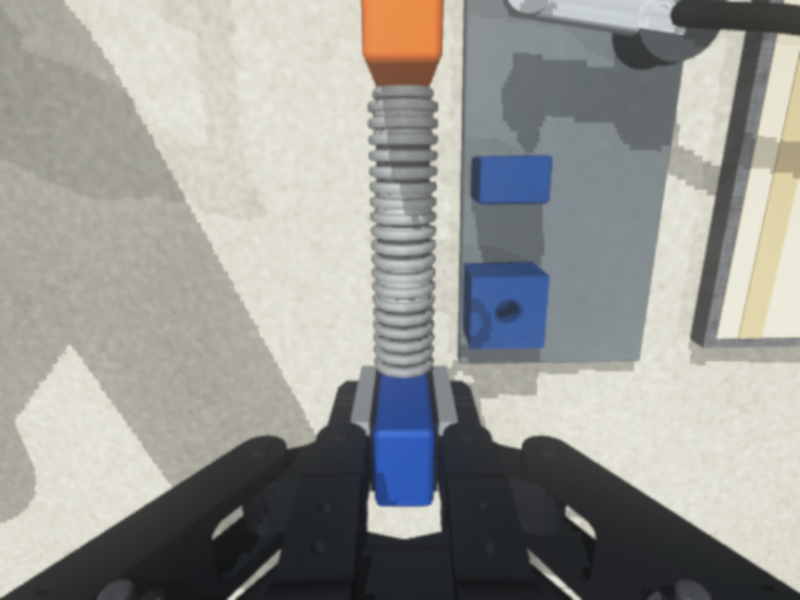

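The wrist view shows the hole at (508,311), the bracket top about x 466–547 and y 276–348, and the rest at (513,180). The plate's left edge runs from (466,50) to (460,360).

Run:
```python
from h import *
d=load('w2'); P=cloud(d)
f=lambda u,v,h: onz(d,u*.7,v*.7,h)
m=lambda u,v: np.median(P[int(v*.7)-2:int(v*.7)+3,int(u*.7)-2:int(u*.7)+3].reshape(-1,3),0)
print('tops',m(530,320),m(513,180),m(600,250))
hz=.05; h=f(508,311,hz); print('hole',h)
a,b=f(466,50,m(600,250)[2]),f(460,360,m(600,250)[2]); print('edge angle',np.degrees(np.arctan2(*(a-b)[1::-1])))
a,b=f(640,358,m(600,250)[2]),f(680,70,m(600,250)[2]); print('edge angle R',np.degrees(np.arctan2(*(b-a)[1::-1])))
im=d['image']; hsv=cv2.cvtColor(im,cv2.COLOR_BGR2HSV); bl=(hsv[...,0]>100)&(hsv[...,0]<130)&(hsv[...,1]>120)
v,u=np.indices(bl.shape)
for n,lo,hi in(('bracket',175,255),('rest',100,150)):
    mm=bl&(u>320)&(u<392)&(v>lo)&(v<hi)&(abs(P[...,2]-.05)<.004)
    r=cv2.minAreaRect((P[mm][:,:2]*1e4).astype(np.float32)); print(n,mm.sum(),r)
s=sense();print(R.from_quat(s['tool_rot']).as_matrix()[:,0], onz(load('top0'),456*.7,302*.7,.07))
c=cv2.resize(im[195:250,320:390],(700,550),interpolation=cv2.INTER_CUBIC); cv2.imwrite('pics/hole.png',c)
```

```text
tops [ 0.53753545 -0.26461148  0.04935218] [ 0.51948694 -0.18171826  0.04951933] [ 0.59035583 -0.22811132  0.01138953]
hole [ 0.52359435 -0.25887719  0.05      ]
edge angle 92.20923634067535
edge angle R 92.72582171691971
bracket 2485 ((5237.43994140625, -2601.700927734375), (458.409912109375, 462.93927001953125), 1.8530446290969849)
rest 1580 ((5206.8974609375, -1819.36572265625), (390.5229797363281, 246.4149169921875), 1.2725645303726196)
[-0.01938588  0.99981157  0.00100302] [ 0.52204266 -0.09233846  0.07      ]
```

View pics/hole.png

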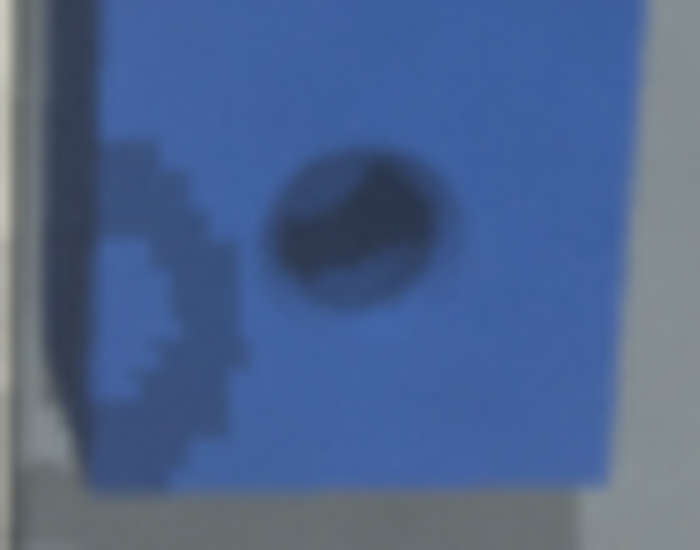

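Hole at (0.5237,-0.2594), line angle about 92.1°. Aligning above the hole and lowering to just above its mouth.

```bash
python3 -m crank '[{"dp":[0.5,-0.1,0],"angular":[0,0,0.5]},{"dp":[0.8,-0.15,0],"angular":[0,0,0.5]},{"dp":[0.6,-0.14,0],"angular":[0,0,0]},{"dp":[0.2,0,0],"angular":[0,0,0]},{"dp":[0,0,-0.6],"angular":[0,0,0]},{"dp":[0,0,-0.9],"angular":[0,0,0]},{"dp":[0,0,-0.8],"angular":[0,0,0]},{"dp":[0,0,-0.5],"angular":[0,0,0]},{"dp":[0,0,0],"angular":[0,0,0]},{"dp":[0,0,0],"angular":[0,0,0]},{"dp":[0,0,0],"angular":[0,0,0]}]'
python3 - <<'E'
from h import *
d=snap('top','t1');s=sense();print(s['tcp_pos'],R.from_quat(s['tool_rot']).as_matrix()[:,0],s['force'])
E
```

```text
t: 7.65
tcp_pos: [0.5243, -0.261, 0.1054]
tool_rot: [0.694, 0.72, 0.0, 0.001]
force: [0.4, 0.8, -1.7]
finger_gap: 0.178
gripper_force: 78.3
[ 0.52438709 -0.26114078  0.10553828] [-0.03571403  0.99936109 -0.00138721] [ 0.0882987  -0.31150886 -0.79820103]
```

```bash
python3 -m crank '[{"dp":[-0.02,0.05,0],"angular":[0,0,0]},{"dp":[0,0,-0.2],"angular":[0,0,0]},{"dp":[0,0,-0.2],"angular":[0,0,0]},{"dp":[0,0,-0.2],"angular":[0,0,0]},{"dp":[0,0,0],"angular":[0,0,0]}]'
```

```text
t: 8.2
tcp_pos: [0.5225, -0.259, 0.085]
tool_rot: [0.694, 0.719, -0.0, -0.001]
force: [0.6, 0.8, -2.2]
finger_gap: 0.178
gripper_force: 78.3
```

```bash
python3 -m crank '[{"dp":[0.02,0,-0.12],"angular":[0,0,0]},{"dp":[0,0,-0.12],"angular":[0,0,0]},{"dp":[0,0,-0.1],"angular":[0,0,0]},{"dp":[0,0,0],"angular":[0,0,0]},{"dp":[0,0,0],"angular":[0,0,0]}]'
```

```text
t: 8.7
tcp_pos: [0.5238, -0.2594, 0.076]
tool_rot: [0.694, 0.72, -0.0, -0.0]
force: [-0.1, 0.3, -2.4]
finger_gap: 0.178
gripper_force: 78.3
```

```bash
python3 -m crank '[{"dp":[0,0,-0.07],"angular":[0,0,0]},{"dp":[0,0,0],"angular":[0,0,0]},{"dp":[0,0,0],"angular":[0,0,0]}]'; python3 -m crank '[{"dp":[0,0,0],"angular":[0,0,0]},{"dp":[0,0,0],"angular":[0,0,0]},{"dp":[0,0,0],"angular":[0,0,0]},{"dp":[0,0,0],"angular":[0,0,0]},{"dp":[0,0,0.5],"angular":[0,0,0]},{"dp":[0,0,0.9],"angular":[0,0,0]},{"dp":[0,0,1],"angular":[0,0,0]},{"dp":[0,0,1],"angular":[0,0,0]},{"dp":[0,0,1],"angular":[0,0,0]},{"dp":[0,0,0.6],"angular":[0,0,0]},{"dp":[0,0,0],"angular":[0,0,0]},{"dp":[0,0,0],"angular":[0,0,0]}]' 0.3 80
python3 - <<'E'
from h import *
d=snap('wrist','w3'); s=sense(); print(s['tcp_pos'])
cv2.imwrite('pics/w3b.png',cv2.resize(d['image'],(800,600)))
E
```

```text
t: 9.0
tcp_pos: [0.5238, -0.2594, 0.074]
tool_rot: [0.694, 0.72, -0.0, 0.0]
force: [-0.1, 0.3, -1.5]
finger_gap: 0.175
gripper_force: 78.3
t: 10.2
tcp_pos: [0.5235, -0.2592, 0.2238]
tool_rot: [0.694, 0.72, -0.0, -0.0]
force: [-0.2, 0.4, -0.3]
finger_gap: 0.698
gripper_force: 0.0
[ 0.52310049 -0.25889907  0.22294994]
```

View pics/w3b.png

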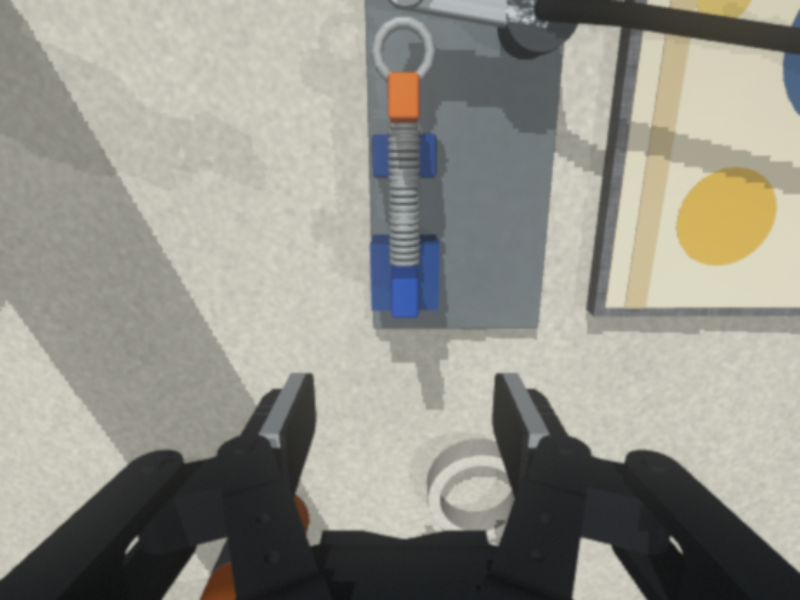

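The spring is hooked and sitting level: blue at (404,297), orange at (404,95), ring at (403,48). The post is out of frame at the top, so I move above the orange block.

```bash
python3 -m crank '[{"dp":[-0.03,0.8,0],"angular":[0,0,0]},{"dp":[-0.03,1,0],"angular":[0,0,0]},{"dp":[-0.03,1,0],"angular":[0,0,0]},{"dp":[-0.03,0.76,0],"angular":[0,0,0]},{"dp":[0,0,0],"angular":[0,0,0]},{"dp":[0,0,0],"angular":[0,0,0]}]'
python3 - <<'E'
from h import *
d=snap('wrist','w4'); s=sense(); print(s['tcp_pos'])
cv2.imwrite('pics/w4b.png',cv2.resize(d['image'],(800,600)))
P=cloud(load('w3'))
m=lambda u,v: np.median(P[int(v*.7)-1:int(v*.7)+2,int(u*.7)-1:int(u*.7)+2].reshape(-1,3),0)
print('blue',m(404,297),'orange',m(404,95),'boom',m(470,8),'hub',m(530,10),'arm',m(600,15))
E
```

```text
t: 10.85
tcp_pos: [0.5198, -0.1523, 0.2228]
tool_rot: [0.694, 0.72, -0.0, -0.001]
force: [0.3, -0.6, -0.7]
finger_gap: 0.7
gripper_force: 0.0
[ 0.52008581 -0.15303414  0.22305613]
blue [ 0.52321316 -0.25836275  0.09686284] orange [ 0.51950744 -0.15300871  0.09735862] boom [ 0.55593474 -0.10031785  0.04703896] hub [ 0.59030344 -0.10059931  0.04720309] arm [ 0.62524429 -0.10536182  0.06257004]
```

View pics/w4b.png

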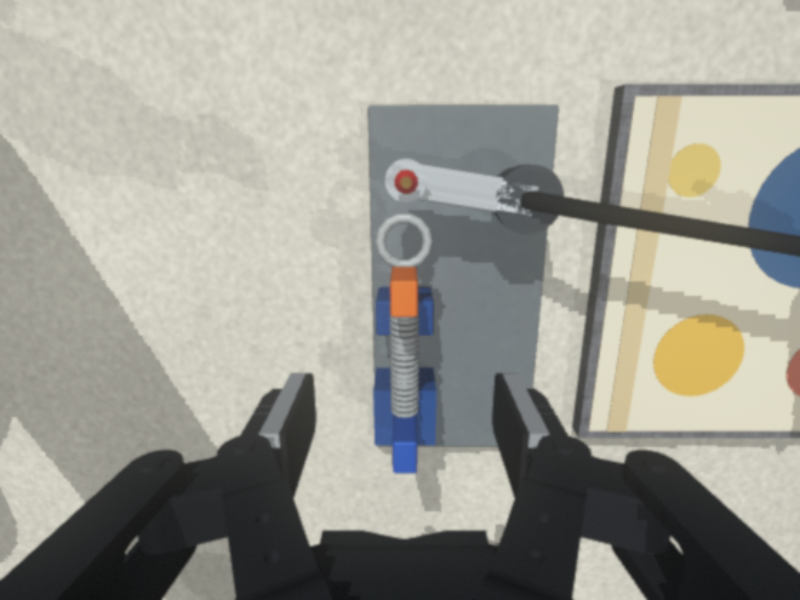

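The red head is at (405,181), the ring at (404,240) and the orange top at (404,297). All are collinear.

Run:
```python
from h import *
d=load('w4'); f=lambda u,v,h: onz(d,u*.7,v*.7,h)
hole=np.array([.5237,-.2594]); dr=np.array([-.0366,.9993]); n=np.array([.9993,.0366])
for k,p in dict(post=f(405,181,.0725),ring=f(404,240,.063),orange=f(404,297,.098),blue=f(404,458,.098)).items():
    q=p[:2]-hole; print(k,p.round(4),'along',q@dr,'across',q@n, np.degrees(np.arctan2(q[1],q[0])))
hsv=cv2.cvtColor(d['image'],cv2.COLOR_BGR2HSV); P=cloud(d)
m=((hsv[...,0]<8)|(hsv[...,0]>172))&(hsv[...,1]>120); v,u=np.indices(m.shape); m&=(abs(u-284)<15)&(abs(v-127)<15)
print(m.sum(),u[m].mean()/.7,v[m].mean()/.7,P[m].mean(0))
m=(hsv[...,0]>5)&(hsv[...,0]<20)&(hsv[...,1]>150)&(abs(u-283)<25)&(abs(v-205)<25)&(abs(P[...,2]-.098)<.004); print(cv2.minAreaRect((P[m][:,:2]*1e4).astype(np.float32)))
```

```text
post [ 0.5181 -0.0894  0.0725] along 0.17011422233005252 across 0.0006739248178377327 91.87057501919588
ring [ 0.5189 -0.1255  0.063 ] along 0.1339998592425598 across 9.739913769845361e-05 92.05591089489168
orange [ 0.5199 -0.1517  0.098 ] along 0.10772026380579135 across 0.00014333323238265605 92.0213188332395
blue [ 0.5239 -0.2593  0.098 ] along 0.00012780029929126293 across 0.0001802039142300319 37.44175578649181
114 405.21303258145366 180.15037593984965 [ 0.51825904 -0.08902701  0.07010512]
((5197.06982421875, -1522.5689697265625), (140.67330932617188, 208.2358856201172), 1.8201402425765991)
```

Post is 170 mm along the line and the ring 134 mm, so it needs about a 36 mm stretch with a tilt of about 0.12 rad. Gripping the orange block now.

```bash
python3 -m crank '[{"dp":[0,0.03,-0.5],"angular":[0,0,0]},{"dp":[0,0,-1],"angular":[0,0,0]},{"dp":[0,0,-1],"angular":[0,0,0]},{"dp":[0,0,-1],"angular":[0,0,0]},{"dp":[0,0,-0.8],"angular":[0,0,0]},{"dp":[0,0,-0.47],"angular":[0,0,0]},{"dp":[0,0,0],"angular":[0,0,0]}]'
python3 -m crank '[{"dp":[0,0,0],"angular":[0,0,0]},{"dp":[0,0,0],"angular":[0,0,0]},{"dp":[0,0,0],"angular":[0,0,0]},{"dp":[0,0,0],"angular":[0,0,0]},{"dp":[0,0,0],"angular":[0,0,0]},{"dp":[0,0,0],"angular":[0,0,0]}]' 1 80
```

```text
t: 11.6
tcp_pos: [0.5189, -0.1524, 0.0784]
tool_rot: [0.695, 0.719, -0.001, -0.002]
force: [-0.5, 0.5, -0.2]
finger_gap: 0.704
gripper_force: 0.0
t: 12.2
tcp_pos: [0.5208, -0.1522, 0.0819]
tool_rot: [0.694, 0.72, 0.0, 0.001]
force: [-1.7, -0.7, 5.4]
finger_gap: 0.176
gripper_force: 78.1
```

```bash
python3 -m crank '[{"dp":[0,-0.025,0.1],"angular":[1.38,0.05,0]},{"dp":[0,-0.03,0.1],"angular":[1.38,0.05,0]},{"dp":[0,-0.03,0.09],"angular":[1.38,0.05,0]},{"dp":[0,-0.03,0.09],"angular":[1.38,0.05,0]},{"dp":[0,-0.035,0.09],"angular":[1.38,0.05,0]},{"dp":[0,0,0],"angular":[0,0,0]},{"dp":[0,0,0],"angular":[0,0,0]}]'
python3 -m crank '[{"dp":[-0.005,0.2,0.024],"angular":[0,0,0]},{"dp":[-0.005,0.27,0.032],"angular":[0,0,0]},{"dp":[-0.005,0.27,0.032],"angular":[0,0,0]},{"dp":[-0.005,0.27,0.032],"angular":[0,0,0]},{"dp":[-0.01,0.27,0.032],"angular":[0,0,0]},{"dp":[0,0,0],"angular":[0,0,0]},{"dp":[0,0,0],"angular":[0,0,0]}]'
python3 - <<'E'
from h import *
d=snap('wrist','w5'); s=sense(); print(s['tcp_pos'],R.from_quat(s['tool_rot']).as_matrix().round(3))
cv2.imwrite('pics/w5b.png',cv2.resize(d['image'],(800,600)))
E
```

```text
t: 12.9
tcp_pos: [0.5206, -0.1566, 0.0953]
tool_rot: [0.693, 0.718, 0.042, -0.043]
force: [0.4, -0.1, 4.4]
finger_gap: 0.173
gripper_force: 78.1
t: 13.6
tcp_pos: [0.5196, -0.1184, 0.0994]
tool_rot: [0.693, 0.719, 0.041, -0.042]
force: [0.8, -7.3, -1.0]
finger_gap: 0.175
gripper_force: 77.8
[ 0.51962869 -0.11857899  0.09935596] [[-0.037  0.999 -0.004]
 [ 0.992  0.037  0.117]
 [ 0.117  0.001 -0.993]]
```

View pics/w5b.png

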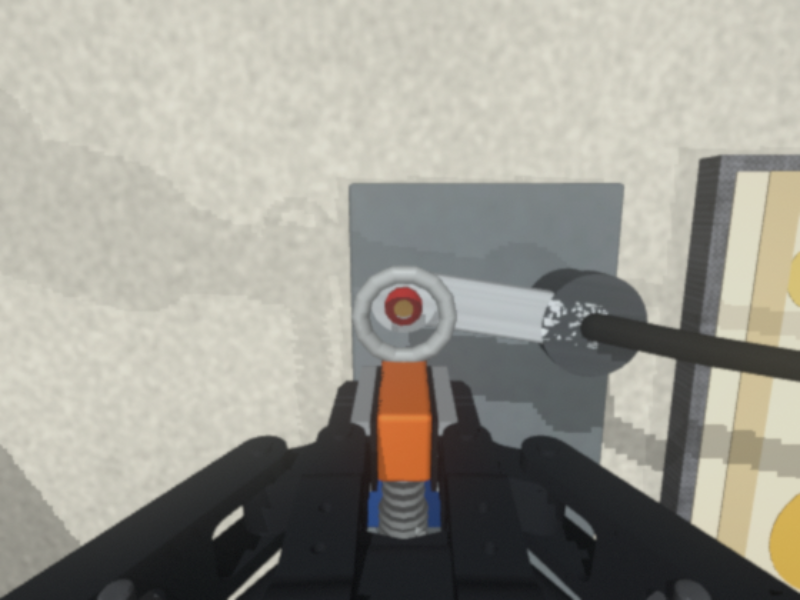

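The hook holds, with −7.3 N of pull. The ring centre is near (405,314) and the head top near (403,308).

Run:
```python
from h import *
d=load('w5'); P=cloud(d); f=lambda u,v,h: onz(d,u*.7,v*.7,h)
m=lambda u,v: np.median(P[int(v*.7)-1:int(v*.7)+2,int(u*.7)-1:int(u*.7)+2].reshape(-1,3),0)
print('ring L,R,top',m(362,314),m(449,314),m(405,272))
print('ring by rays', f(405,314,.0845), 'head', f(403,308,.0725), m(403,308))
s=sense(); M=R.from_quat(s['tool_rot']).as_matrix()
print('ring by kinematics', s['tcp_pos']+M@[.0265,0,.014+.006])
```

```text
ring L,R,top [ 0.50467399 -0.08930187  0.08276255] [ 0.53365075 -0.08838378  0.08239064] [ 0.51835038 -0.07487799  0.08368312]
ring by rays [ 0.51910506 -0.08882007  0.0845    ] head [ 0.51846078 -0.08935991  0.0725    ] [ 0.51846382 -0.09087905  0.06411928]
ring by kinematics [ 0.51858525 -0.08993836  0.08259662]
```

Centred to within 0.5 mm. Lowering while levelling.

```bash
python3 -m crank '[{"dp":[-0.01,0.012,-0.104],"angular":[-1.15,-0.04,0]},{"dp":[0,0.012,-0.104],"angular":[-1.15,-0.04,0]},{"dp":[0,0.012,-0.104],"angular":[-1.15,-0.04,0]},{"dp":[0,0.012,-0.104],"angular":[-1.15,-0.04,0]},{"dp":[0,0.012,-0.104],"angular":[-1.15,-0.04,0]},{"dp":[0,0.012,-0.104],"angular":[-1.15,-0.04,0]},{"dp":[0,0,0],"angular":[0,0,0]},{"dp":[0,0,0],"angular":[0,0,0]}]'
python3 - <<'E'
from h import *
d=snap('wrist','w6'); s=sense(); print(s['tcp_pos'],s['tool_rot'],s['force'])
P=cloud(d)
im=d['image'];cv2.imwrite('pics/w6b.png',cv2.resize(im[150:330,180:420],(800,600)))
E
```

```text
t: 14.45
tcp_pos: [0.5198, -0.1163, 0.0814]
tool_rot: [0.694, 0.72, -0.0, 0.002]
force: [0.3, -6.7, 4.8]
finger_gap: 0.174
gripper_force: 78.6
[ 0.51974888 -0.11633963  0.08145761] [ 6.93849155e-01  7.20118553e-01 -4.06358595e-04  1.56677077e-03] [ 0.1632173  -5.90241971  4.19465777]
```

View pics/w6b.png

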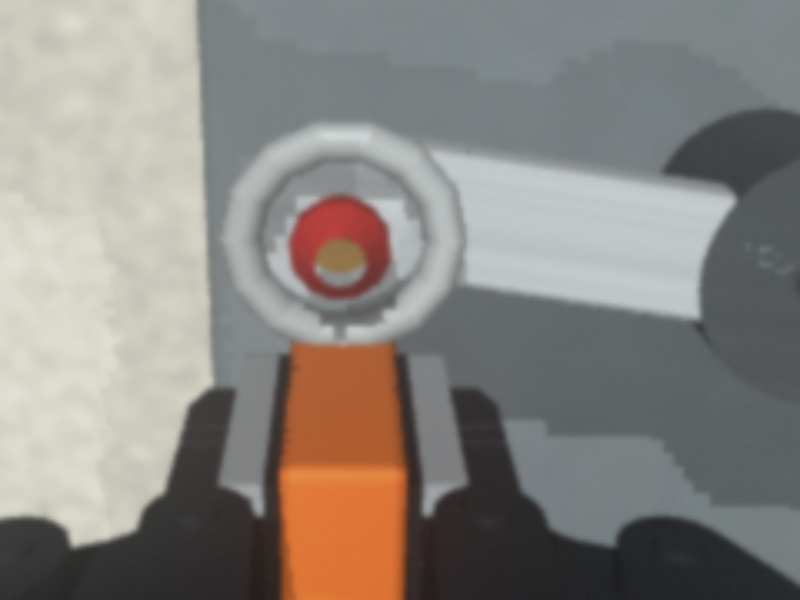

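The head stands inside the ring, with the ring below it. I ease the spring back toward the stop, release and retreat.

```bash
python3 -m crank '[{"dp":[0,-0.1,0],"angular":[0,0,0]},{"dp":[0,-0.1,0],"angular":[0,0,0]},{"dp":[0,-0.1,0],"angular":[0,0,0]},{"dp":[0.005,-0.1,0],"angular":[0,0,0]},{"dp":[0.005,-0.1,0],"angular":[0,0,0]},{"dp":[0,0,0],"angular":[0,0,0]},{"dp":[0,0,0],"angular":[0,0,0]}]'
python3 -m crank '[{"dp":[0,0,0],"angular":[0,0,0]},{"dp":[0,0,0],"angular":[0,0,0]},{"dp":[0,0,0],"angular":[0,0,0]},{"dp":[0,0,0],"angular":[0,0,0]},{"dp":[0,0,0],"angular":[0,0,0]},{"dp":[0,0,0.4],"angular":[0,0,0]},{"dp":[0,0,0.9],"angular":[0,0,0]},{"dp":[0,0,1],"angular":[0,0,0]},{"dp":[0,0,1],"angular":[0,0,0]},{"dp":[0,0,1],"angular":[0,0,0]},{"dp":[0,0,0.7],"angular":[0,0,0]},{"dp":[0,0,0],"angular":[0,0,0]},{"dp":[0,0,0],"angular":[0,0,0]}]' 0.3
python3 - <<'E'
from h import *
d=snap('wrist','w7'); s=sense(); print(s['tcp_pos'])
cv2.imwrite('pics/w7b.png',cv2.resize(d['image'],(800,600)))
E
```

```text
t: 15.2
tcp_pos: [0.52, -0.1308, 0.0816]
tool_rot: [0.694, 0.72, -0.0, 0.001]
force: [0.6, -3.5, 5.7]
finger_gap: 0.173
gripper_force: 78.9
t: 16.5
tcp_pos: [0.5191, -0.1306, 0.2315]
tool_rot: [0.694, 0.72, 0.0, 0.0]
force: [-1.2, 0.1, 0.0]
finger_gap: 0.699
gripper_force: 0.0
[ 0.51860039 -0.13035604  0.23052728]
```

View pics/w7b.png

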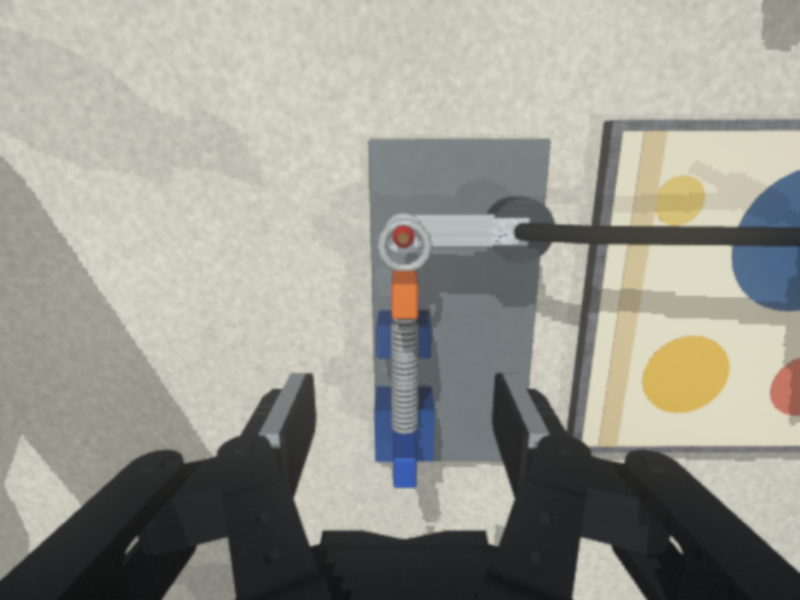

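The boom is pulled square, the ring at (404,243) surrounds the red head at (403,236), and the blue block is in place at (404,473). A quick numeric check follows before handing in.

Run:
```python
from h import *
d=load('w7'); f=lambda u,v,h: onz(d,u*.7,v*.7,h)[:2]; P=cloud(d)
m=lambda u,v: np.median(P[int(v*.7)-1:int(v*.7)+2,int(u*.7)-1:int(u*.7)+2].reshape(-1,3),0).round(4)
hole=np.array([.5237,-.2594]); dr=np.array([-.0366,.9993])
for k,p in dict(post=f(403,236,.0725),ring=f(404,243,.063),orange=f(404,300,.098),blue=f(404,473,.098)).items(): print(k,p,(p-hole)@dr)
print(m(404,473),m(404,300),m(383,243),m(425,243),sense()['force'])
```

```text
post [ 0.51800636 -0.10128697] 0.1582107337519341
ring [ 0.51886104 -0.10741651] 0.15205421132244026
orange [ 0.51977612 -0.13469032] 0.1247659934465126
blue [ 0.52411361 -0.25602029] 0.0033622092496519832
[ 0.5234 -0.2562  0.0976] [ 0.5191 -0.1352  0.0972] [ 0.5052 -0.1082  0.0616] [ 0.532  -0.1072  0.0612] [ 0.00412944 -0.87655457 -0.41021048]
```

Post at 158 mm (the boom's stop), ring 6 mm off the post axis under the head, hook seated, stretch about 15 mm.

```bash
python3 -c "from station import order; print(order.sign_off())"
```

```text
the job is handed in; nothing more can be done
None
```

The spring is fitted and the job handed in: the hook pin is seated in the bracket, the ring is under the post's head, and the boom is drawn back to its stop; the judge's result wasn't shown.

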